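# Load the model scanner through its push-push hatch

## Robot

A 6-joint arm with a two-finger parallel gripper is mounted at the origin on the work surface. World frame = base frame: x ahead of the robot, y to its left, z up, the work surface at z = 0. Lengths are in mm, angles in rad, forces in N, time in s.
With the tool pointing down it reaches from about 350 to 875 mm from the base axis. Payload 4.2 kg.
Tool frame: the origin (TCP) lies midway between the tips of the shut fingers; the grasp point (between the pads) lies 19 mm behind it; z points along the fingers, y is the direction in which the jaws open and shut (so a half turn about z gives the same grasp; the last joint's range is limited). The gripper opens to 85 mm and grips with 20 to 120 N. Pads are 22 mm wide; open, the fingers measure 114 mm over their backs; the gripper's body (76 mm by 85 mm) begins 54 mm behind the grasp point. The pads swing forward as they close: fully open they stand 13 mm farther back than shut.
Start: joints at [-1.085, 0.385, 0.008, 0, -1.194, -0.259], TCP at [140.556, -608.969, 231.312] pointing down, gripper open.
Joint ranges: [-3.14, 3.14], [-1.21, 2.06], [-1.07, 1.41], [-3.16, 2.05], [-2.99, -0.16], [-3.1, 3.1]. Speed limits (rad/s): [2.79, 2.79, 3.14, 3.14, 3.14, 3.14].

## Interface

Orientations are given as a unit quaternion [w, x, y, z].
In Python, from workcell import state, vision, ticket gives the robot as it stands.
- The arm moves only by the shell command python3 -m handwheel 'ROWS' [FORCE]. ROWS is JSON, one flat list of numbers, 5 for each row, row after row: the shift along the tool's x, y, z in mm, then the turn about the tool's z in rad, then the closure in counts, from 0 (fully open) to 255 (shut). In form: [tx, ty, tz, yaw, grip, tx, ty, tz, yaw, grip, ...]. A call has exactly 10 rows; each row is the pose to reach, as a shift and turn from the pose commanded when the call began, along the tool's axes at that moment; what a row does not reach only later rows make up. A row lasts 1/8 s, in which the tool goes at most 62.5 mm and 10.7 degrees, less where a joint would pass 70% of its speed; a pose out of reach is approached as far as the arm can. A call with a gripper value outside its range is refused whole. The fingers move at their own pace and stop on an object; FORCE is the grip in N (left out, the last holds). Time passes only in rows, so rows that repeat a pose let the fingers close, or fill a call up. It gives the time, the measured TCP pose, the force and the opening at its end, in the units of the state.
- state(): the state, without advancing time (a new reading comes with each control period).
- vision.read_camera(name): name is "side" or "top" or "wrist"; returns the picture (420x560x3 uint8, red, green, blue); there is no depth.
- vision.camera_params(name): a dict with "camera_matrix" (3x3 intrinsics, pixels), "distortion" ([k1, k2, p1, p2, k3] as OpenCV has them; the pictures are not rectified), "R" (3x3) and "t" (3): a world point X has camera coordinates R X + t; the wrist camera has in their place "hand_eye" (4x4, takes a point from camera to tool coordinates, whose origin is the TCP and whose axes are the flange's). Camera axes: x right, y down, z forward; pixel columns grow to the right and rows downward; lengths in mm; the calibration is good to about 2 mm. A picture is of the moment at which its call begins: read the wrist's pose just before it. camera_params takes no time and is no camera call.
- ticket.hand_in(): hands the job in, once; it reports no verdict.
The state is a dict: "clock": time; "qpos": joint angles; "dq": joint speeds; "effort": joint torques, N m; "ee_pos": TCP position; "orientation": TCP orientation; "wrist_force": force on the tool from outside, world axes, zero at the start; "ft_torque": the same for the moment, N m; "gripper_width": finger opening in mm.
Only numpy, scipy, OpenCV 4.12 (cv2) and the standard library are available. Lean on these libraries where they do the work, as an engineer would, in place of code of your own. Each camera call takes 0.05 s, during which the arm holds its last target.

## Task

Press the hatch of the white scanner box gently to its end of stroke so that it springs open, and stand the blue wax block upright in the black nest inside. Then swing the hatch shut and press it gently to its end of stroke again until it stays latched, flush with the box. Press softly, as too hard a push breaks the catch, and leave the other things on the bench where they are.

Things in the scene. Friction and masses are not known exactly. Their poses are not given: they have to be found in the camera images.
- scanner: white scanner box fixed to the bench; origin on the bench under the middle of its well, z up. In its frame: outside x -90 to 90, y -93 to 77, top 100 mm high (92 on the hinge side, +y); open well x -75 to 75, y -60 to 64 mm, its floor 8 mm above the bench. A grey hatch hinged along x at the +y side covers the well.
- nest (a point): centre of the pocket floor of the black nest in the well, at (0, -20, 14) mm in the scanner's frame, axes as the scanner. Pocket 24 (x) x 40 (y) mm, 8 mm deep, top 22 mm above the bench, walls 8 mm thick: the block's 20 mm side goes along x, its 36 mm side along y, either way round, 2 mm play on each side.
- hatch (a joint): hatch angle in rad: 0 latched and flush, negative pressed into the box, 1.9 fully open (past upright, leaning back). Grey plate 146 (along the hinge) x 120 x 8 mm. A damped spring drives it open in 1 to 2 s and holds it open. Push it shut from its outer face. More than 16 N on the hatch breaks it.
- hatch_hinge (a point): middle of the hatch's hinge axis, at (0, 62, 96) mm in the scanner's frame, turning with the hatch: its x runs along the hinge (scanner x); the plate reaches from 2 to 122 mm along its -y; +z is the normal of the outer face, which lies 4 mm out from the axis.
- hatch_pad (a point): middle of the blue press pad (50 x 30 mm) on the hatch's outer face, 95 mm from the hinge axis, turning with the hatch; axes as hatch_hinge. Press here, slowly (about 10 mm/s). It takes about 4 to 5 N all the way down to a stiff end of stroke, where the force climbs by about 20 N per mm: 9 to 12 N there is enough.
- catch (a point): slot of the push-push catch in the -y rim, at (0, -76, 100) mm in the scanner's frame. Press a latched hatch to the end of stroke and let it up: it springs open. Press an open one down to the end of stroke and let it up: it latches at 0. Let up too early, nothing changes. End of stroke: 6 to 22 mm below flush at the pad, other at each start, not visible.
- blue_block: blue carving-wax block: upright cuboid 20 (its x) x 36 (its y) mm, flat sides 44 mm high, with a smaller rounded crown carved on top (50 mm in all), about 45 g. Origin at the centre of its underside, z up the block. It is the one to scan.
- ivory_block: ivory carving-wax block: upright cuboid 20 (its x) x 36 (its y) mm, flat sides 44 mm high, with a smaller rounded crown carved on top (50 mm in all), about 45 g. Origin at the centre of its underside, z up the block. Leave alone.
- green_block: green carving-wax block: upright cuboid 20 (its x) x 36 (its y) mm, flat sides 44 mm high, with a smaller rounded crown carved on top (50 mm in all), about 45 g. Origin at the centre of its underside, z up the block. Leave alone.
- carver_wood: double-ended wax carver with a wooden grip, about 180 mm long, 8 mm thick, lying along its x; origin under its middle. Leave alone.
- carver_black: double-ended wax carver with a black grip, about 180 mm long, 8 mm thick, lying along its x; origin under its middle. Leave alone.
- jar: amber jar with a white cap, 56 mm across, 55 mm high; origin at the centre of its underside. Leave alone.
- bowl: green mixing bowl, 100 mm across, 50 mm high; origin at the centre of its underside. Leave alone.
Mind the look-alikes: they are no part of the job. Leave any orange look-alike of the scanner alone.

How it is judged:
By the outcome, as a careful person would: the job done as asked, in the order asked, and still so for the second after the job is handed in, with the robot touching nothing.
It also fails if it takes over 72 s, if anything falls off the work surface, if the arm or the gripper's body presses on something with over 40 N, if the wrist force passes 120 N, or if a joint passes its speed limit or range.

## Working session

There is one attempt and no reset: what is moved stays moved. The work goes in short steps, Python scripts to look and compute and a shell command to move; the robot and the scene stay as the last step left them, time stands still between calls to the robot, and variables do not carry over. Pictures are saved under pics/ and viewed, and the job is handed in when it is done.

```bash
ls; mkdir -p pics; python3 - <<'E'
from workcell import state, vision
import cv2
print(state())
for n in ("top","side","wrist"):
    im=vision.read_camera(n); cv2.imwrite(f"pics/{n}0.png",im[:,:,::-1])
    print(n,vision.camera_params(n))
E
```

```text
pics
{'clock': 0.0, 'qpos': array([-1.08540690e+00,  3.85561198e-01,  6.62419919e-03, -4.99621157e-04,
       -1.19399656e+00, -2.58592604e-01]), 'dq': array([ 0.00025371, -0.0002341 ,  0.00052344,  0.00061283, -0.0012285 ,
       -0.00174462]), 'effort': array([ 5.71683559e-04, -3.92293525e+01,  1.88400078e+01,  4.18622375e+00,
       -4.76882662e-03, -5.53579113e-06]), 'ee_pos': array([ 140.41875418, -608.4222543 ,  230.21805204]), 'orientation': array([-1.72104218e-04, -1.13063889e-01,  9.93587118e-01,  1.07992243e-03]), 'wrist_force': array([0.39105432, 0.67780837, 0.52757617]), 'ft_torque': array([-0.00932414, -0.02505187,  0.00493087]), 'gripper_width': 85.35361256324094}
top {'camera_matrix': array([[530.50899195,   0.        , 280.09585227],
       [  0.        , 530.50899195, 198.12649251],
       [  0.        ,   0.        ,   1.        ]]), 'distortion': array([-0.00356069,  0.        ,  0.        ,  0.        ,  0.        ]), 'R': array([[ 2.55889911e-02, -9.99667256e-01,  3.25295158e-03],
       [-9.87382786e-01, -2.57829448e-02, -1.56238514e-01],
       [ 1.56270397e-01
[... 497 characters left out ...]
121, -0.48786925]]), 't': array([-402.78541564,  196.38576159, 1206.55084767])}
wrist {'camera_matrix': array([[358.46491142,   0.        , 277.76964764],
       [  0.        , 358.46491142, 211.6082281 ],
       [  0.        ,   0.        ,   1.        ]]), 'distortion': array([-0.08070644,  0.        ,  0.        ,  0.        ,  0.        ]), 'hand_eye': array([[ 6.34578878e-04, -9.47243422e-01, -3.20514426e-01,
         8.30602930e+01],
       [ 9.99999727e-01,  4.79347462e-04,  5.63219501e-04,
        -4.30799638e-01],
       [-3.79868191e-04, -3.20514696e-01,  9.47243467e-01,
        -1.43555382e+02],
       [ 0.00000000e+00,  0.00000000e+00,  0.00000000e+00,
         1.00000000e+00]])}
```

View pics/top0.png

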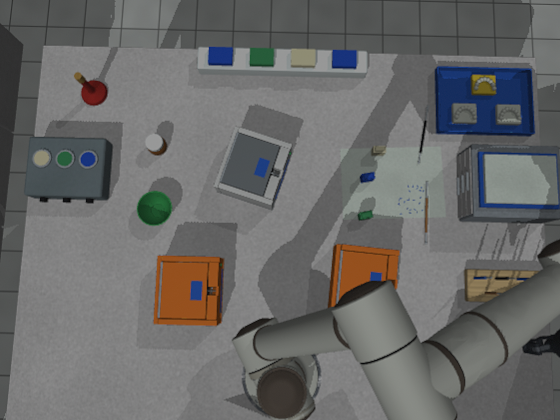

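View pics/side0.png

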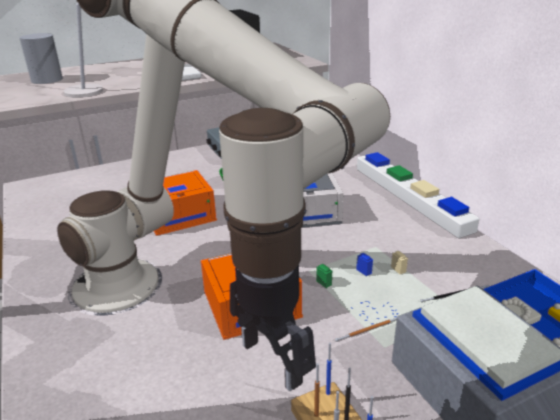

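View pics/wrist0.png

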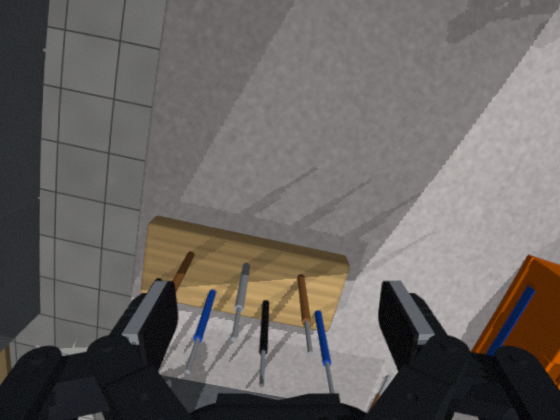

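```bash
python3 - <<'E'
import cv2
t=cv2.imread("pics/top0.png"); s=cv2.imread("pics/side0.png")
a=cv2.resize(t[120:215,205:305],(600,570),interpolation=cv2.INTER_CUBIC)
cv2.imwrite("pics/c1.png",a)
b=cv2.resize(t[135:235,340:440],(600,600),interpolation=cv2.INTER_CUBIC); cv2.imwrite("pics/c2.png",b)
c=cv2.resize(s[150:290,290:430],(600,600),interpolation=cv2.INTER_CUBIC); cv2.imwrite("pics/c3.png",c)
E
```

```text
(no output)
```

View pics/c1.png

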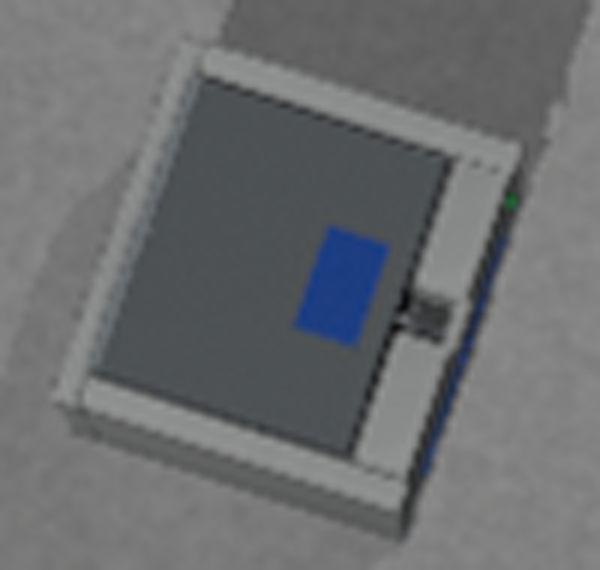

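View pics/c2.png

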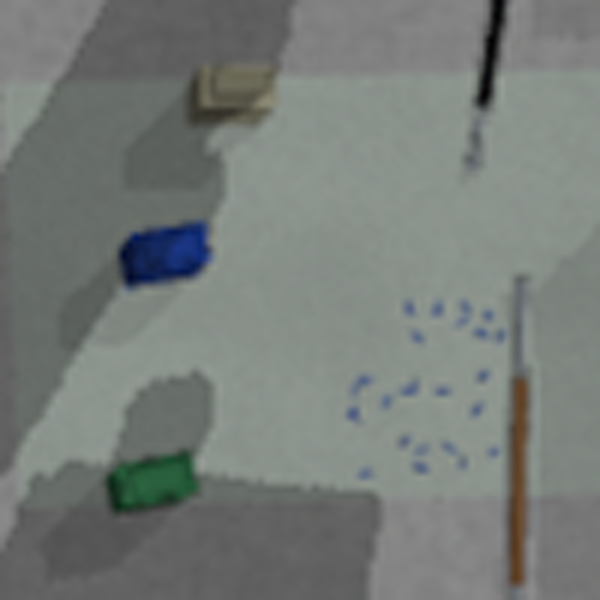

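View pics/c3.png

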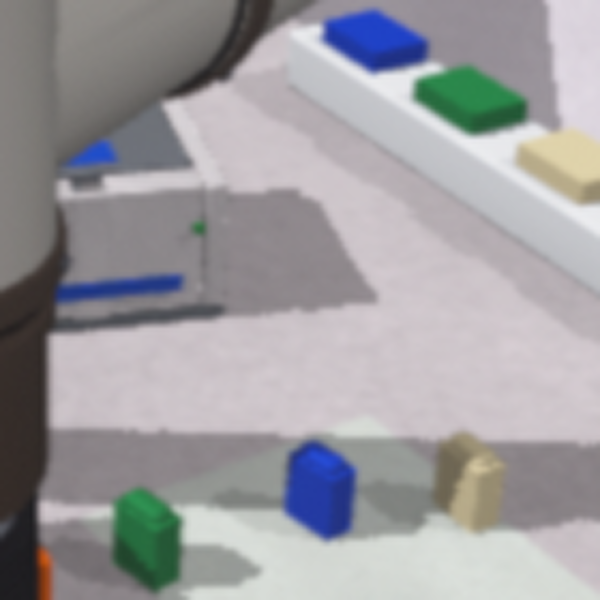

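```bash
cat > h.py <<'E'
import numpy as np, cv2
from workcell import state, vision
from scipy.optimize import least_squares
from scipy.spatial.transform import Rotation as Ro
def proj(n,X,st=None):
    p=vision.camera_params(n); X=np.asarray(X,float).reshape(-1,3)
    if n=="wrist":
        q=st["orientation"]; R=Ro.from_quat([q[1],q[2],q[3],q[0]]).as_matrix()
        T=np.eye(4);T[:3,:3]=R;T[:3,3]=st["ee_pos"]
        M=np.linalg.inv(T@p["hand_eye"]); Rc,tc=M[:3,:3],M[:3,3]
    else: Rc,tc=p["R"],p["t"]
    return cv2.projectPoints(X,cv2.Rodrigues(Rc)[0],tc,p["camera_matrix"],p["distortion"])[0].reshape(-1,2)
def place(p,X):
    c,s=np.cos(p[2]),np.sin(p[2]); X=np.asarray(X,float)
    return np.c_[X[:,0]*c-X[:,1]*s+p[0],X[:,0]*s+X[:,1]*c+p[1],X[:,2]]
def blockpts(): 
    return np.array([[a,b,z] for z in(0,44) for a in(-10,10) for b in(-18,18)]+[[a,b,50] for a in (-6,6) for b in (-13,13)])
def fitblock(masks,p0,sts):
    # silhouette moments + hull extent per direction
    dirs=np.array([[np.cos(t),np.sin(t)] for t in np.arange(0,2*np.pi,np.pi/12)])
    obs={n:(np.argwhere(m)[:,::-1]@dirs.T).max(0) for n,m in masks.items()}
    def r(p):
        return np.concatenate([((proj(n,place(p,blockpts()),sts)@dirs.T).max(0)-obs[n]-0.3) for n in masks])
    best=None
    for y in np.arange(-1.5,1.6,0.5):
        s=least_squares(r,[p0[0],p0[1],y],x_scale=[10,10,.3],loss="soft_l1")
        if best is None or s.cost<best.cost: best=s
    return best.x,np.sqrt(np.mean(best.fun**2))
def bluemask(im,roi):
    h=cv2.cvtColor(im,cv2.COLOR_RGB2HSV); m=(cv2.inRange(h,(108,120,30),(128,255,255))>0)
    k=np.zeros_like(m);a,b,c,d=roi;k[b:d,a:c]=1; m&=k
    n,l,s,_=cv2.connectedComponentsWithStats(m.astype(np.uint8)); i=1+np.argmax(s[1:,4]); return l==i
def totool(dw,st):
    q=st["orientation"]; return Ro.from_quat([q[1],q[2],q[3],q[0]]).inv().apply(dw)
E
python3 - <<'E'
from h import *
px=np.array([[520,148],[408,500],[190,45],[60,400],[330,228],[388,243],[358,346],[297,328]])/6+[205,120]-0.42
X=np.array([[90,-93,100],[-90,-93,100],[90,77,92],[-90,77,92],[25,-18,100],[25,-48,100],[-25,-48,100],[-25,-18,100]])
for k in (slice(0,8),slice(4,8)):
  s=least_squares(lambda p:(proj("top",place(p,X[k]))-px[k]).ravel(),[550,100,-.3],x_scale=[10,10,.1])
  print(s.x,np.abs(s.fun).round(1))
t=cv2.imread("pics/top0.png")[:,:,::-1]; sd=cv2.imread("pics/side0.png")[:,:,::-1]
ms={"top":bluemask(t,(350,165,385,190)),"side":bluemask(sd,(350,245,380,280))}
print({k:v.sum() for k,v in ms.items()})
print(fitblock(ms,[530,-230],None))
for n in ms: print(n,fitblock({n:ms[n]},[530,-230],None))
E
```

```text
[ 5.71421832e+02  9.69832202e+01 -2.84453408e-01] [1.6 1.  0.2 2.  1.7 1.2 1.  0.2 0.1 0.5 0.8 0.3 0.1 0.2 0.1 0.1]
[ 5.70519107e+02  9.77745595e+01 -2.60654391e-01] [0.4 0.4 0.4 0.1 0.2 0.2 0.2 0.1]
{'top': np.int64(112), 'side': np.int64(273)}
(array([ 5.58015953e+02, -2.33296340e+02,  1.35387527e-01]), np.float64(1.044712477697149))
top (array([ 5.57972900e+02, -2.34391200e+02,  2.44131015e-01]), np.float64(0.7344947127131959))
side (array([ 5.59003035e+02, -2.30549864e+02,  1.41718387e-02]), np.float64(1.1179211053609592))
```

The white box with the grey hatch at top px (254,167) is the scanner; the orange boxes at (189,290) and (365,280) are look-alikes. There are three blue candidates: flat blue slabs on the white rack at (220,56) and (344,59), and the crowned upright block on the mat at top (367,177) / side (365,264). The enlarged crops show that only the last has the described 20×36×50 shape. I'm now moving over the pad with the fingers shut.

```bash
python3 -m handwheel '[-556,550,50,-1.07,255,-556,550,50,-1.07,255,-556,550,50,-1.07,255,-556,550,50,-1.07,255,-556,550,50,-1.07,255,-556,550,50,-1.07,255,-556,550,50,-1.07,255,-556,550,50,-1.07,255,-556,550,50,-1.07,255,-556,550,50,-1.07,255]' 40
python3 - <<'E'
from h import *
s=state(); print(s["clock"],s["ee_pos"],s["orientation"],s["qpos"],s["gripper_width"])
E
```

```text
clock: 1.4
ee_pos: [474.7, -79.8, 191.4]
orientation: [0.0, -0.604, 0.797, -0.0]
wrist_force: [1.2, -0.2, -1.1]
gripper_width: 0.1
1.4 [474.65674306 -79.84115018 191.43533481] [ 1.37478901e-04 -6.04101222e-01  7.96907576e-01 -9.83421673e-05] [ 1.71807036e-01  1.75853108e-01 -3.94269554e-01  5.76826417e-05
 -1.00033911e+00 -4.45359378e-01] 0.12997667879599173
```

```bash
python3 - <<'E'
from h import *
s=state(); im=vision.read_camera("wrist"); cv2.imwrite("pics/w1.png",im[:,:,::-1]); np.save("s1.npy",s,allow_pickle=True)
print(s["clock"],s["ee_pos"])
E
```

```text
1.4 [474.65674306 -79.84115018 191.43533481]
```

View pics/w1.png

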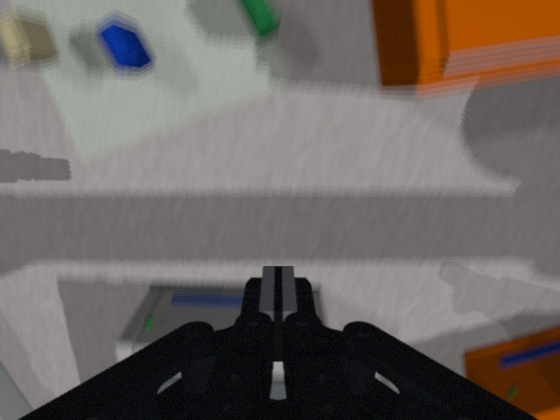

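```bash
python3 -m handwheel '[-60,-18,10,0,255,-120,-36,20,0,255,-151,-45,50,0,255,-151,-45,60,0,255,-151,-45,60,0,255,-151,-45,60,0,255,-151,-45,60,0,255,-151,-45,60,0,255,-151,-45,60,0,255,-151,-45,60,0,255]'
python3 - <<'E'
from h import *
s=state(); print(s["clock"],s["ee_pos"],s["wrist_force"])
im=vision.read_camera("wrist"); cv2.imwrite("pics/w2.png",im[:,:,::-1])
im=vision.read_camera("top"); cv2.imwrite("pics/top2.png",cv2.resize(im[120:215,205:305],(600,570),interpolation=cv2.INTER_CUBIC)[:,:,::-1])
p=[571,97.4,-.27]
print(proj("wrist",place(p,[[90,-93,100],[-90,-93,100],[0,-76,100],[73,-60,100],[-73,-60,100]]),s))
E
```

```text
clock: 2.7
ee_pos: [558.2, 51.3, 131.6]
orientation: [0.0, -0.604, 0.797, -0.0]
wrist_force: [0.9, 0.7, 0.1]
gripper_width: 0.2
2.7 [558.19434575  51.2935595  131.59304422] [0.85127754 0.73194001 0.11642285]
[[ 99.67306689 172.5193163 ]
 [454.12567062 171.27043803]
 [276.92928013 203.66345176]
 [140.1573087  232.86106176]
 [414.08113895 231.9442037 ]]
```

View pics/w2.png

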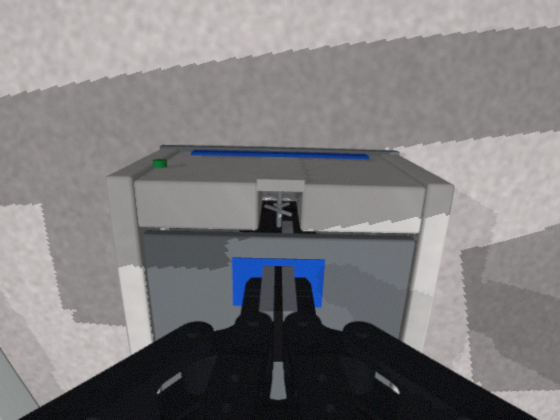

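View pics/top2.png

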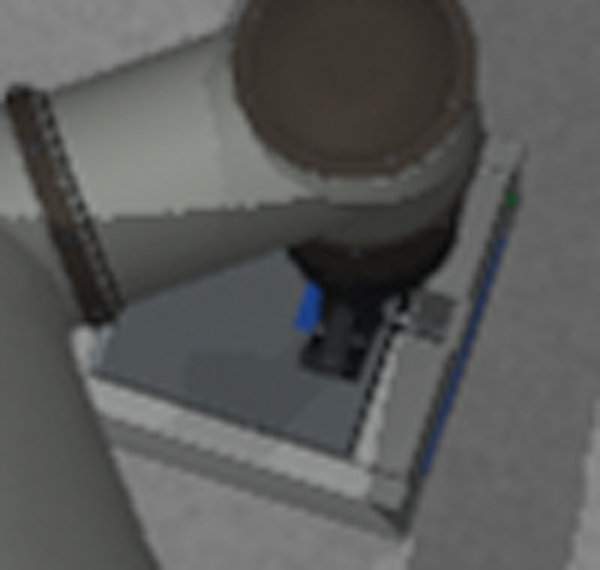

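```bash
python3 - <<'E'
from h import *
s=state()
X=[[90,-93,100],[-90,-93,100],[25,-48,100],[-25,-48,100],[73,-60,100],[-73,-60,100]]
px=np.array([[110,178],[451,184],[233,258],[325,259.5],[146,232],[414,236]])
f=least_squares(lambda p:(proj("wrist",place(p,X),s)-px).ravel(),[571,97,-.27],x_scale=[10,10,.1],loss="soft_l1")
print(f.x,f.fun.reshape(-1,2).round(1))
# TCP in scanner frame
p=f.x;d=s["ee_pos"][:2]-p[:2];c,n=np.cos(p[2]),np.sin(p[2]);print(c*d[0]+n*d[1],-n*d[0]+c*d[1])
tx=np.array([[90,-93,100],[-90,-93,100],[25,-18,100],[25,-48,100],[-25,-48,100],[-25,-18,100]])
print(((proj("top",place(p,tx))-[205,120]+.42)*6).round())
E
```

```text
[ 5.71957817e+02  1.00684084e+02 -2.93888364e-01] [[-6.  -3. ]
 [ 5.6 -2. ]
 [-0.1  0.3]
 [ 0.3  0.5]
 [-3.1  3.9]
 [ 1.4  4.9]]
1.099689875968675 -51.23342769088361
[[523. 143.]
 [399. 512.]
 [323. 224.]
 [385. 244.]
 [350. 346.]
 [287. 326.]]
```

```bash
python3 -m handwheel '[-4,0,18,0,255,-4,0,29,0,255,-4,0,30.2,0,255,-4,0,31.5,0,255,-4,0,32.7,0,255,-4,0,34,0,255,-4,0,35.2,0,255,-4,0,36.2,0,255,-4,0,36.8,0,255,-4,0,36.8,0,255]'
python3 -c "
from h import *
s=state(); print(s['clock'],s['ee_pos'],s['wrist_force'])"
```

```text
clock: 4.05
ee_pos: [559.2, 55.1, 94.6]
orientation: [-0.0, -0.604, 0.797, -0.0]
wrist_force: [-1.1, -0.3, 3.4]
gripper_width: 0.1
4.05 [559.24002159  55.08171096  94.56983397] [-1.12936689 -0.30324973  3.36199938]
```

```bash
cat > q.py <<'E'
from h import *
s=state(); print(round(s['clock'],2),s['ee_pos'].round(2),s['wrist_force'].round(2),s['effort'][1:3].round(2))
E
python3 -m handwheel '[0,0,0.6,0,255,0,0,1.1,0,255,0,0,1.4,0,255,0,0,1.4,0,255,0,0,1.4,0,255,0,0,1.4,0,255,0,0,1.4,0,255,0,0,1.4,0,255,0,0,1.4,0,255,0,0,1.4,0,255]'
python3 q.py
```

```text
clock: 5.3
ee_pos: [559.2, 55.1, 93.2]
orientation: [-0.0, -0.604, 0.797, -0.0]
wrist_force: [-2.4, -2.9, 2.7]
gripper_width: 0.1
5.3 [559.24  55.14  93.21] [-2.37 -2.87  2.69] [-35.27  15.2 ]
```

```bash
python3 -m handwheel '[0,0,0.3,0,255,0,0,0.5,0,255,0,0,0.5,0,255,0,0,0.5,0,255,0,0,0.5,0,255,0,0,0.5,0,255,0,0,0.5,0,255,0,0,0.5,0,255,0,0,0.5,0,255,0,0,0.5,0,255]' >/dev/null
python3 q.py
```

```text
6.55 [559.25  55.19  92.74] [-1.81 -2.59  4.35] [-35.29  15.23]
```

```bash
python3 -c "
from h import *
for i in range(3): print(state()['wrist_force'])
im=vision.read_camera('side'); print(state()['wrist_force']); cv2.imwrite('pics/side3.png',im[:,:,::-1])"
```

```text
[-1.80699979 -2.5942424   4.3503631 ]
[-1.80699979 -2.5942424   4.3503631 ]
[-1.80699979 -2.5942424   4.3503631 ]
[-1.13575334 -3.03647565  3.69167692]
```

```bash
python3 -m handwheel '[0,0,0.3,0,255,0,0,0.5,0,255,0,0,0.5,0,255,0,0,0.5,0,255,0,0,0.5,0,255,0,0,0.5,0,255,0,0,0.5,0,255,0,0,0.5,0,255,0,0,0.5,0,255,0,0,0.5,0,255]' >/dev/null
python3 q.py
```

```text
7.85 [559.27  55.2   92.25] [-1.38 -1.83  4.46] [-35.    15.06]
```

```bash
python3 -m handwheel '[0,0,0.3,0,255,0,0,0.55,0,255,0,0,0.55,0,255,0,0,0.55,0,255,0,0,0.55,0,255,0,0,0.55,0,255,0,0,0.55,0,255,0,0,0.55,0,255,0,0,0.55,0,255,0,0,0.55,0,255]' >/dev/null
python3 q.py
```

```text
9.1 [559.28  55.21  91.66] [-1.84 -1.6   4.93] [-35.05  14.92]
```

```bash
python3 -m handwheel '[0,0,0.3,0,255,0,0,0.55,0,255,0,0,0.55,0,255,0,0,0.55,0,255,0,0,0.55,0,255,0,0,0.55,0,255,0,0,0.55,0,255,0,0,0.55,0,255,0,0,0.55,0,255,0,0,0.55,0,255]' >/dev/null
python3 q.py
```

```text
10.35 [559.3   55.21  91.15] [-2.98 -2.2   3.82] [-34.91  14.73]
```

```bash
python3 -m handwheel '[0,0,0.3,0,255,0,0,0.55,0,255,0,0,0.55,0,255,0,0,0.55,0,255,0,0,0.55,0,255,0,0,0.55,0,255,0,0,0.55,0,255,0,0,0.55,0,255,0,0,0.55,0,255,0,0,0.55,0,255]' >/dev/null
python3 q.py
```

```text
11.6 [559.28  55.21  90.58] [-1.43 -1.01  4.45] [-34.94  14.54]
```

```bash
python3 -m handwheel '[0,0,0.3,0,255,0,0,0.55,0,255,0,0,0.55,0,255,0,0,0.55,0,255,0,0,0.55,0,255,0,0,0.55,0,255,0,0,0.55,0,255,0,0,0.55,0,255,0,0,0.55,0,255,0,0,0.55,0,255]' >/dev/null
python3 q.py
```

```text
12.85 [559.29  55.22  90.03] [-1.2  -1.26  4.2 ] [-34.92  14.32]
```

```bash
python3 -m handwheel '[0,0,0.3,0,255,0,0,0.55,0,255,0,0,0.55,0,255,0,0,0.55,0,255,0,0,0.55,0,255,0,0,0.55,0,255,0,0,0.55,0,255,0,0,0.55,0,255,0,0,0.55,0,255,0,0,0.55,0,255]' >/dev/null
python3 q.py
```

```text
14.1 [559.3   55.25  89.52] [-0.78 -0.53  3.29] [-34.86  14.06]
```

```bash
python3 -m handwheel '[0,0,0.3,0,255,0,0,0.55,0,255,0,0,0.55,0,255,0,0,0.55,0,255,0,0,0.55,0,255,0,0,0.55,0,255,0,0,0.55,0,255,0,0,0.55,0,255,0,0,0.55,0,255,0,0,0.55,0,255]' >/dev/null
python3 q.py
```

```text
15.35 [559.31  55.24  88.97] [-1.08  0.57  3.83] [-34.85  13.8 ]
```

```bash
python3 -m handwheel '[0,0,0.3,0,255,0,0,0.55,0,255,0,0,0.55,0,255,0,0,0.55,0,255,0,0,0.55,0,255,0,0,0.55,0,255,0,0,0.55,0,255,0,0,0.55,0,255,0,0,0.55,0,255,0,0,0.55,0,255]' >/dev/null
python3 q.py
```

```text
16.6 [559.32  55.24  88.41] [-0.66  3.07  5.65] [-34.4   13.41]
```

```bash
python3 -m handwheel '[-0.4,0,0,0,255,-0.4,0,0.2,0,255,-0.4,0,0.4,0,255,-0.4,0,0.4,0,255,-0.4,0,0.4,0,255,-0.4,0,0.4,0,255,-0.4,0,0.4,0,255,-0.4,0,0.4,0,255,-0.4,0,0.4,0,255,-0.4,0,0.4,0,255]' >/dev/null
python3 q.py
```

```text
17.85 [559.31  55.31  88.16] [-0.84  0.35  6.62] [-33.94  13.51]
```

```bash
python3 -m handwheel '[0,0,0.15,0,255,0,0,0.25,0,255,0,0,0.25,0,255,0,0,0.25,0,255,0,0,0.25,0,255,0,0,0.25,0,255,0,0,0.25,0,255,0,0,0.25,0,255,0,0,0.25,0,255,0,0,0.25,0,255]' >/dev/null
python3 q.py
```

```text
19.1 [559.33  55.3   88.05] [-0.96  0.63  6.21] [-33.58  13.43]
```

```bash
python3 -m handwheel '[0,0,0.2,0,255,0,0,0.4,0,255,0,0,0.5,0,255,0,0,0.5,0,255,0,0,0.5,0,255,0,0,0.5,0,255,0,0,0.5,0,255,0,0,0.5,0,255,0,0,0.5,0,255,0,0,0.5,0,255]' >/dev/null
python3 q.py
```

```text
20.35 [559.38  55.34  87.81] [-1.85 -0.28  8.85] [-32.92  13.28]
```

```bash
python3 -m handwheel '[0,0,0.2,0,255,0,0,0.4,0,255,0,0,0.4,0,255,0,0,0.4,0,255,0,0,0.4,0,255,0,0,0.4,0,255,0,0,0.4,0,255,0,0,0.4,0,255,0,0,0.4,0,255,0,0,0.4,0,255]' >/dev/null
python3 q.py
```

```text
21.6 [559.38  55.35  87.58] [-1.96  0.91  8.7 ] [-32.45  13.17]
```

```bash
python3 -m handwheel '[0,0,0.3,0,255,0,0,0.6,0,255,0,0,0.6,0,255,0,0,0.6,0,255,0,0,0,0,255,0,0,-10,0,255,8,0,-65,0,255,45,-12,-112,0,255,100,-28,-130,0,100,155,-43,-130,0,0]'
python3 - <<'E'
from h import *
s=state(); print(s['clock'],s['ee_pos'])
im=vision.read_camera("top"); cv2.imwrite("pics/top4.png",im[:,:,::-1])
im=vision.read_camera("wrist"); cv2.imwrite("pics/w4.png",im[:,:,::-1])
E
```

```text
clock: 22.85
ee_pos: [559.2, -106.6, 218.5]
orientation: [0.001, -0.604, 0.797, -0.001]
wrist_force: [1.3, 0.9, -1.1]
gripper_width: 36.0
22.85 [ 559.22646235 -106.58643884  218.54662356]
```

View pics/top4.png

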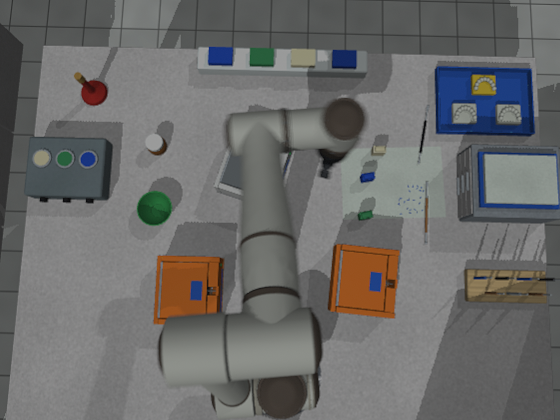

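View pics/w4.png

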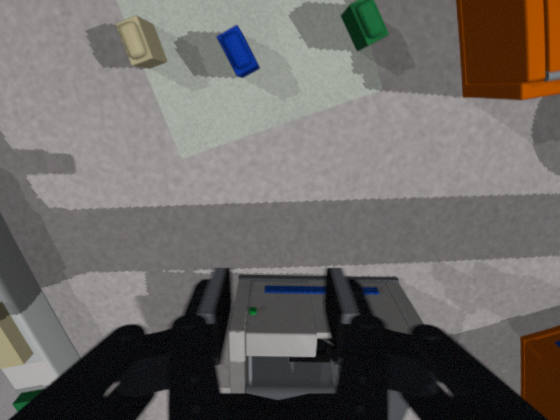

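The hatch seems to have sprung open: the well interior and black nest show between the fingers at (310,350). The blue block at wrist px (238,51) sits between ivory (142,41) and green (365,22).

```bash
python3 - <<'E'
from h import *
s=state(); im=cv2.imread("pics/w4.png")[:,:,::-1].copy()
m=bluemask(im,(200,10,280,95)); print(m.sum(), np.argwhere(m).min(0),np.argwhere(m).max(0))
cv2.imwrite("pics/cw4.png",cv2.resize(im[10:95,200:285],(510,510),interpolation=cv2.INTER_CUBIC)[:,:,::-1])
for k in (1,2):
    p,r=fitblock({"wrist":m},[558,-233],s); print(p,r)
t=cv2.imread("pics/top0.png")[:,:,::-1]; sd=cv2.imread("pics/side0.png")[:,:,::-1]
ms={"wrist":m,"top":bluemask(t,(350,165,385,190)),"side":bluemask(sd,(350,245,380,280))}
p3,r=fitblock(ms,[558,-233],s); print(p3,r)
d=np.array([p[0],p[1],0])-s["ee_pos"]; print(totool(d,s))
E
```

```text
1148 [ 26 217] [ 76 258]
[ 5.57519071e+02 -2.29796411e+02  2.12709551e-01] 1.4149865049175256
[ 5.57519071e+02 -2.29796411e+02  2.12709551e-01] 1.4149865049175256
[ 5.57738844e+02 -2.30586513e+02  1.99563867e-01] 1.3127838471111606
[115.52517312 -33.45720571 216.44481622]
```

View pics/cw4.png

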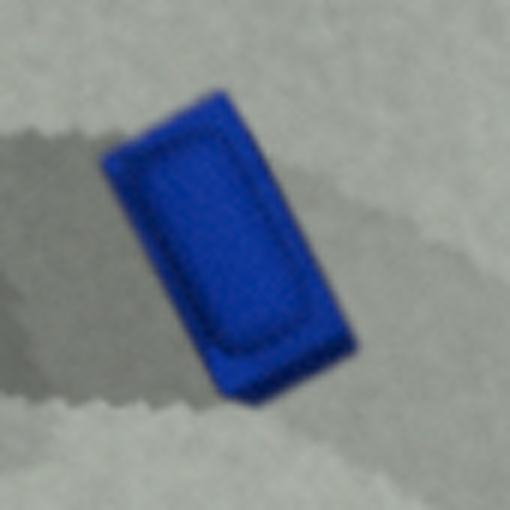

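```bash
python3 - <<'E'
from h import *
s=state()
px=np.array([[103,160],[221,91],[345,330],[224,388],[258,406],[357,348]])/6+[200,10]-.42
# first two: far end in image up = tool +x = -y side
for X in ([[10,-18,44],[-10,-18,44],[-10,18,44],[10,18,44],[10,18,0],[-10,18,0]],):
  f=least_squares(lambda p:(proj("wrist",place(p,X),s)-px).ravel(),[558,-231,.2],x_scale=[10,10,.1])
  print(f.x,f.fun.reshape(-1,2).round(1))
p=f.x; print(totool(np.array([p[0],p[1],0])-s["ee_pos"],s))
print(np.arctan2(*totool([np.cos(p[2]),np.sin(p[2]),0],s)[[0,1]]))
E
```

```text
[ 5.57295861e+02 -2.30261143e+02  1.99956061e-01] [[-1.4 -0.7]
 [ 0.4 -1.6]
 [ 0.8 -0.2]
 [-0.1  1.9]
 [-0.8  0.8]
 [ 1.2  0.2]]
[116.03352226 -33.37130355 216.44520021]
-2.661275744804645
```

```bash
python3 -m handwheel '[52,-15,30,-0.18,60,104,-30,60,-0.36,60,116,-33.3,110,-0.48,60,116,-33.3,150,-0.48,60,116,-33.3,180,-0.48,60,116,-33.3,195,-0.48,60,116,-33.3,202,-0.48,60,116,-33.3,202,-0.48,60,116,-33.3,202,-0.48,255,116,-33.3,202,-0.48,255]' 30
python3 - <<'E'
from h import *
im=vision.read_camera("wrist"); cv2.imwrite("pics/w5.png",im[:,:,::-1])
s=state();print(s['clock'],s['ee_pos'],s['orientation'],s['gripper_width'])
E
```

```text
clock: 24.2
ee_pos: [560.1, -226.0, 15.9]
orientation: [-0.001, 0.776, -0.631, 0.001]
wrist_force: [-0.7, 0.1, -0.2]
gripper_width: 29.7
24.25 [ 559.90384981 -226.0150076    15.74146867] [-3.82402802e-04  7.76063853e-01 -6.30653896e-01  6.43026921e-04] 21.51594990870178
```

View pics/w5.png

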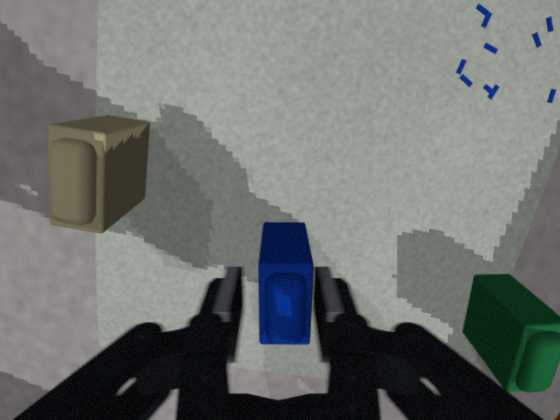

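```bash
python3 -m handwheel '[0,0,0,0,255,0,0,0,0,255,0,0,-50,0,255,0,0,-110,0,255,-55,-10,-130,0.15,255,-115,-20,-140,0.32,255,-175,-31,-140,0.496,255,-235,-42,-140,0.496,255,-255,-45.3,-140,0.496,255,-255,-45.3,-140,0.496,255]' 40
python3 - <<'E'
from h import *
im=vision.read_camera("wrist"); cv2.imwrite("pics/w6.png",im[:,:,::-1])
s=state();print(s['clock'],s['ee_pos'],s['orientation'],s['gripper_width'],s['dq'])
E
```

```text
clock: 25.5
ee_pos: [551.2, 34.5, 154.4]
orientation: [-0.0, -0.599, 0.801, 0.0]
wrist_force: [0.8, -0.8, -0.7]
gripper_width: 19.6
25.55 [551.24291173  33.43450578 154.41615138] [-4.51060657e-04 -5.98091790e-01  8.01427445e-01  2.40053145e-04] 19.48791566708209 [-0.0327287  -0.00157194  0.00068743  0.00110623 -0.00182167  0.00274965]
```

View pics/w6.png

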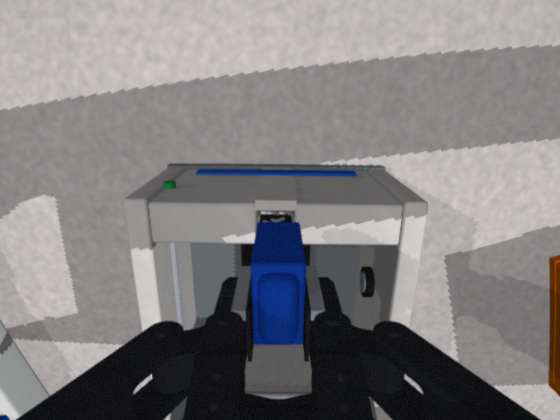

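```bash
python3 - <<'E'
from h import *
im=cv2.imread("pics/w6.png")
cv2.imwrite("pics/cw6.png",cv2.resize(im[150:360,120:440],None,fx=2.5,fy=2.5,interpolation=cv2.INTER_CUBIC))
s=state()
for p in ([572,100.5,-.29],):
  print((proj("wrist",place(p,[[90,-93,100],[-90,-93,100],[75,-60,100],[-75,-60,100],[-20,-48,22],[20,-48,22],[20,8,22],[-20,8,22],[0,-76,100]]),s)-[120,150])*2.5)
E
```

```text
[[  6.03229298 126.55615241]
 [773.6761823  127.70120481]
 [ 84.10540868 255.33749771]
 [695.57877216 256.13101529]
 [451.34001006 188.40257274]
 [329.9771498  188.23336877]
 [333.53903131 337.39386291]
 [447.57108534 337.52399095]
 [389.96855704 195.35411683]]
```

View pics/cw6.png

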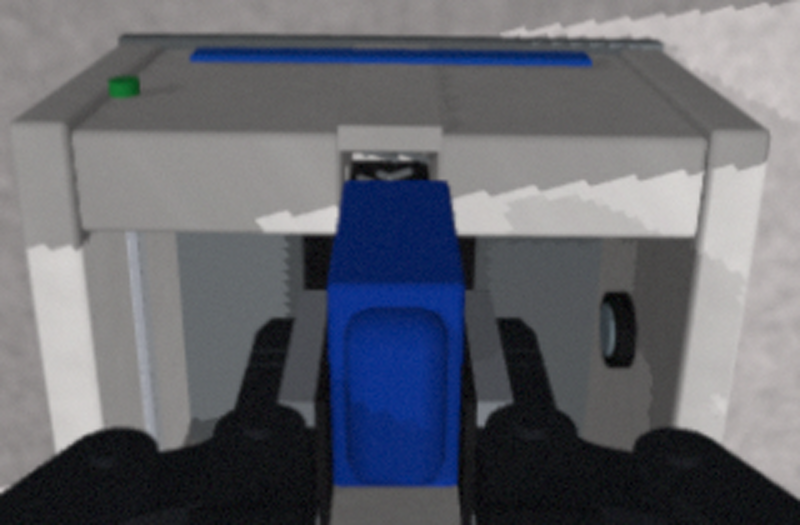

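```bash
python3 - <<'E'
from h import *
im=cv2.imread("pics/w4.png")
cv2.imwrite("pics/cw4b.png",cv2.resize(im[260:410,200:440],None,fx=3.3,fy=3.3,interpolation=cv2.INTER_CUBIC))
t=vision.read_camera("top")[:,:,::-1]; sd=vision.read_camera("side")[:,:,::-1]
a=cv2.resize(t[110:220,200:310],(400,400),interpolation=cv2.INTER_CUBIC); b=cv2.resize(sd[110:250,240:380],(400,400),interpolation=cv2.INTER_CUBIC)
cv2.imwrite("pics/ts6.png",np.hstack([a,b]))
E
```

```text
(no output)
```

View pics/cw4b.png

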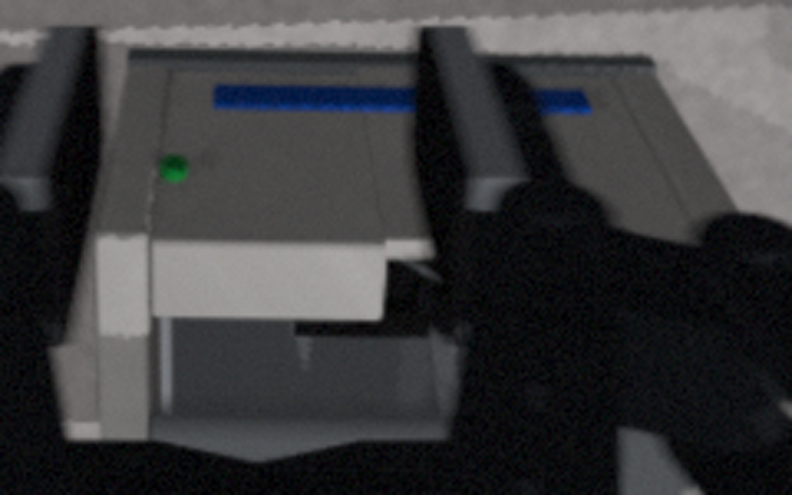

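View pics/ts6.png

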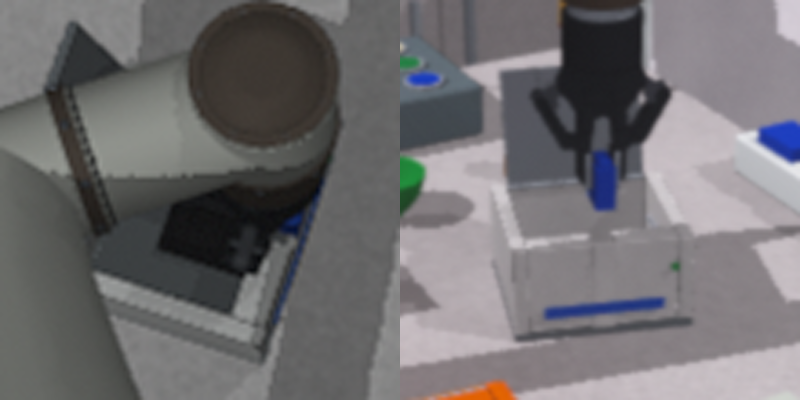

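```bash
python3 -m handwheel '[-30,0,0,0,255,-55,0,0,0,255,-70,0,0,0,255,-75,0,0,0,255,-75,0,0,0,255,-75,0,0,0,255,-75,0,0,0,255,-75,0,0,0,255,-75,0,0,0,255,-75,0,0,0,255]'
python3 - <<'E'
from h import *
im=vision.read_camera("wrist")[:,:,::-1]; cv2.imwrite("pics/w7.png",im)
cv2.imwrite("pics/cw7.png",cv2.resize(im[60:270,150:410],None,fx=2.8,fy=2.8,interpolation=cv2.INTER_CUBIC))
s=state();print(s['clock'],s['ee_pos'],s['orientation'])
p=[572,100.5,-.29]
print(((proj("wrist",place(p,[[12,-40,22],[-12,-40,22],[-12,0,22],[12,0,22],[20,-48,22],[-20,-48,22],[75,-60,100],[-75,-60,100]]),s)-[150,60])*2.8).round())
E
```

```text
clock: 26.9
ee_pos: [573.1, 104.7, 154.9]
orientation: [0.0, -0.598, 0.802, -0.0]
wrist_force: [-0.3, 0.4, -0.9]
gripper_width: 19.3
26.95 [573.11534662 104.75543054 154.85048804] [ 5.13783157e-06 -5.97490958e-01  8.01875648e-01  4.48274245e-06]
[[312. 235.]
 [400. 235.]
 [398. 375.]
 [314. 375.]
 [282. 205.]
 [430. 206.]
 [-26. 191.]
 [737. 191.]]
```

View pics/cw7.png

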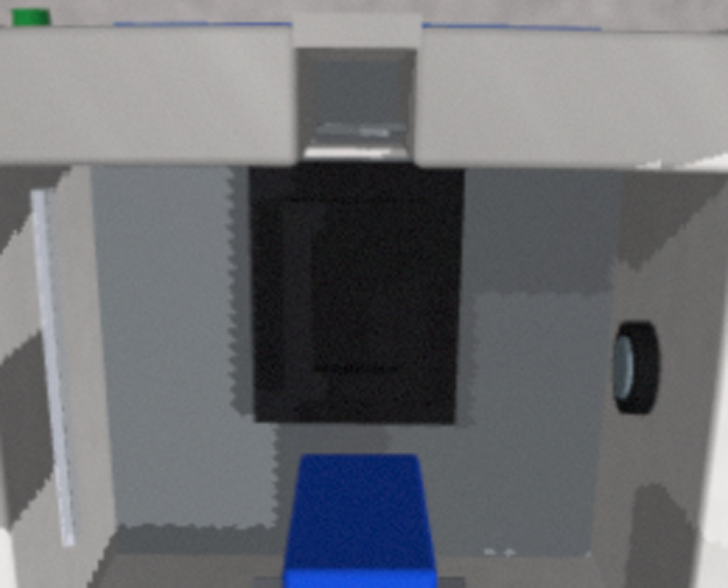

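```bash
python3 - <<'E'
from h import *
im=cv2.imread("pics/w7.png")[112:218,232:322].astype(float)
im=np.clip((im-5)*6,0,255).astype(np.uint8)
cv2.imwrite("pics/cw7b.png",cv2.resize(im,None,fx=5.5,fy=5.5,interpolation=cv2.INTER_CUBIC))
E
```

```text
(no output)
```

View pics/cw7b.png

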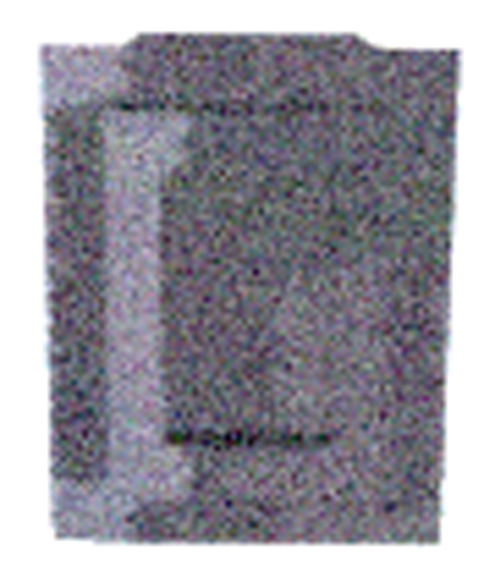

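```bash
python3 - <<'E'
from h import *
s=state()
for p in ([571.6,99.1,-.29],[572,100.5,-.29]):
  for z in(14,22): print(z,proj("wrist",place(p,[[12,0,z],[-12,0,z],[12,-48,z],[20,8,z],[-20,8,z],[28,16,8],[-28,16,8]]),s).round(1).tolist())
# block in tool frame: unknown tx,z0 ; assume aligned yaw
px=np.array([[303,457],[417,457],[287,571],[434,571]])/2.8+[150,60]
q=s["orientation"];R=Ro.from_quat([q[1],q[2],q[3],q[0]]).as_matrix()
def f(v):
    L=[]
    for dz in (v[2],v[2]-44):
        for yy in (-10,10): L.append(s["ee_pos"]+R@np.array([v[0]+18,v[1]+yy,dz]))
    return (proj("wrist",L,s)-px).ravel()
g=least_squares(f,[3,0,15]); print(g.x,g.fun.round(1))
E
```

```text
14 [[262.5, 189.6], [291.7, 189.7], [261.8, 130.3], [253.0, 199.0], [301.3, 199.0], [244.3, 206.0], [310.0, 206.0]]
22 [[262.1, 192.3], [292.1, 192.3], [261.3, 131.4], [252.3, 201.8], [301.9, 201.8], [244.3, 206.0], [310.0, 206.0]]
14 [[262.6, 191.4], [291.7, 191.4], [261.8, 132.2], [253.0, 200.7], [301.3, 200.7], [244.3, 207.6], [310.0, 207.6]]
22 [[262.2, 194.0], [292.1, 194.0], [261.4, 133.4], [252.4, 203.6], [301.9, 203.6], [244.3, 207.6], [310.0, 207.6]]
[ 2.81200392  0.63212325 22.69772556] [ 0.1 -0.  -0.2 -0.  -0.   0.   0.1  0. ]
```

```bash
python3 - <<'E'
from h import *
s=state()
px=np.array([[303,457],[417,457],[287,571],[434,571]])/2.8+[150,60]
q=s["orientation"];R=Ro.from_quat([q[1],q[2],q[3],q[0]]).as_matrix()
def f(v,z):
    L=[]
    for dz in (z,z-44):
        for yy in (-10,10): L.append(s["ee_pos"]+R@np.array([v[0]+18,v[1]+yy,dz]))
    return (proj("wrist",L,s)-px).ravel()
for z in (14,16,18,20,22):
  g=least_squares(f,[3,0],args=(z,)); print(z,g.x,g.fun.round(1))
# side view prediction at w6
e=np.array([551.24,33.43,154.42])
for z in (15.8,22.7):
  L=[e+R@np.array([2.8+a,.6+b,c]) for c in (z,z-44) for a in(-18,18) for b in (-10,10)]
  print(((proj("side",L)-[240,110])*400/140+[400,0]).round().tolist())
sd=cv2.imread("pics/ts6.png")[120:240,560:660]; cv2.imwrite("pics/sb.png",cv2.resize(sd,None,fx=5,fy=5,interpolation=cv2.INTER_CUBIC))
E
```

```text
14 [6.78364591 0.59920194] [-1.1 -1.4  0.9 -1.4 -2.   1.2  2.1  1.2]
16 [5.86899712 0.60678637] [-0.8 -1.1  0.6 -1.1 -1.5  0.9  1.6  0.9]
18 [4.95520342 0.6143589 ] [-0.5 -0.8  0.4 -0.7 -1.1  0.6  1.2  0.6]
20 [4.04223202 0.62192494] [-0.2 -0.4  0.1 -0.4 -0.6  0.4  0.7  0.4]
22 [3.13004989 0.62948669] [ 0.  -0.1 -0.2 -0.1 -0.2  0.1  0.3  0.1]
[[606.0, 191.0], [586.0, 193.0], [614.0, 208.0], [594.0, 210.0], [607.0, 150.0], [586.0, 152.0], [615.0, 166.0], [594.0, 168.0]]
[[606.0, 198.0], [586.0, 199.0], [614.0, 214.0], [594.0, 216.0], [607.0, 157.0], [586.0, 158.0], [615.0, 172.0], [594.0, 174.0]]
```

View pics/sb.png

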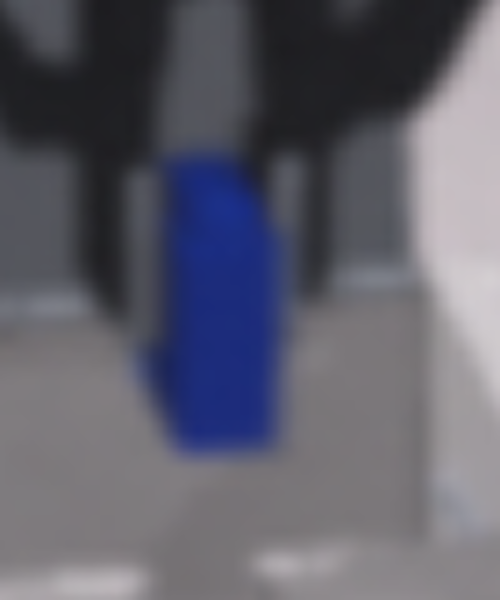

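```bash
python3 -m handwheel '[20.2,-0.8,0,0,255,20.2,-0.8,20,0,255,20.2,-0.8,50,0,255,20.2,-0.8,80,0,255,20.2,-0.8,100,0,255,20.2,-0.8,106,0,255,20.2,-0.8,106,0,255,20.2,-0.8,106,0,255,20.2,-0.8,106,0,255,20.2,-0.8,106,0,255]'
python3 - <<'E'
from h import *
im=vision.read_camera("wrist")[:,:,::-1]; cv2.imwrite("pics/w8.png",im)
sd=vision.read_camera("side")[:,:,::-1]; cv2.imwrite("pics/side8.png",sd)
c=im[130:330,170:390].astype(float); c=np.clip(c*3,0,255).astype(np.uint8)
cv2.imwrite("pics/cw8.png",cv2.resize(c,None,fx=3,fy=3,interpolation=cv2.INTER_CUBIC))
s=state();print(s['clock'],s['ee_pos'],s['wrist_force'])
E
```

```text
clock: 28.2
ee_pos: [568.4, 85.3, 49.4]
orientation: [0.001, -0.598, 0.802, -0.0]
wrist_force: [0.0, 0.0, -1.1]
gripper_width: 19.2
28.3 [568.21413187  85.25219918  49.141409  ] [ 0.05043092 -0.26384434 -0.60015308]
```

View pics/w8.png

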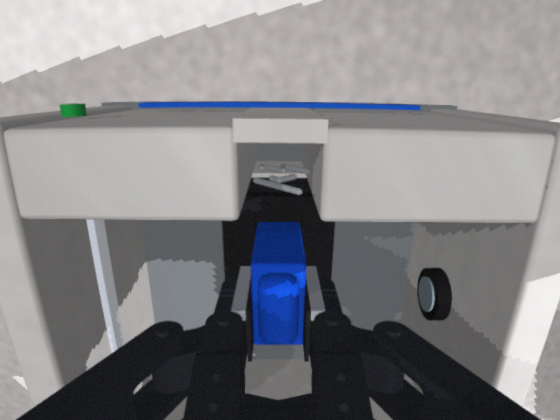

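View pics/cw8.png

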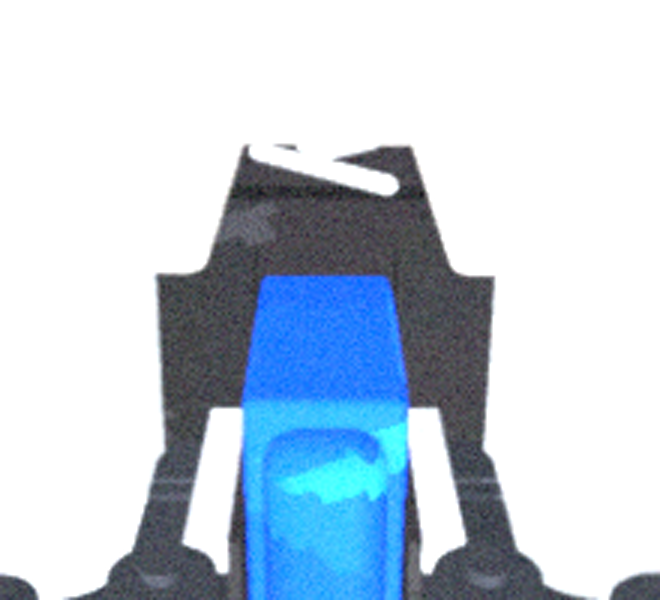

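```bash
python3 - <<'E'
from h import *
s=state();p=[572,100.4,-.29]
print(proj("wrist",place(p,[[0,-48,14],[12,-40,22],[-12,-40,22],[20,-48,22],[28,-56,14],[-28,-56,14]]),s).round(1).tolist())
q=s["orientation"];R=Ro.from_quat([q[1],q[2],q[3],q[0]]).as_matrix()
for tx in (3,4.3,6):
  for z in (15.8,17): print(tx,z,proj("wrist",[s["ee_pos"]+R@np.array(v) for v in ([tx+18,-9.4,z],[tx+18,10.6,z],[tx+18,-9.4,z-44],[tx+18,10.6,z-44])],s).round(1).tolist())
c=cv2.imread("pics/w8.png")[160:230,225:335].astype(float); c=np.clip((c-5)*6,0,255).astype(np.uint8)
cv2.imwrite("pics/cw8b.png",cv2.resize(c,None,fx=7,fy=7,interpolation=cv2.INTER_CUBIC))
E
```

```text
[[278.6, 193.8], [254.8, 213.4], [302.5, 213.4], [238.4, 198.2], [223.9, 178.7], [333.4, 178.8]]
3 15.8 [[257.5, 227.9], [299.4, 227.9], [251.1, 272.2], [306.4, 272.2]]
3 17 [[257.6, 227.0], [299.3, 227.0], [251.3, 270.6], [306.2, 270.6]]
4.3 15.8 [[257.5, 225.4], [299.5, 225.4], [251.0, 269.0], [306.5, 269.0]]
4.3 17 [[257.6, 224.5], [299.3, 224.5], [251.3, 267.4], [306.3, 267.4]]
6 15.8 [[257.4, 222.0], [299.6, 222.0], [250.9, 264.8], [306.7, 264.8]]
6 17 [[257.5, 221.1], [299.4, 221.2], [251.1, 263.2], [306.4, 263.2]]
```

View pics/cw8b.png

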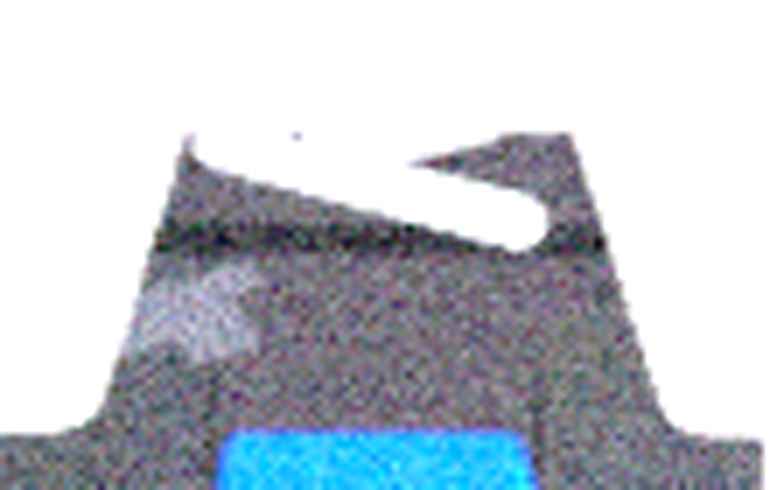

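```bash
python3 -m handwheel '[-1.2,0,0,0,255,-1.2,0,4,0,255,-1.2,0,8,0,255,-1.2,0,10,0,255,-1.2,0,11.5,0,255,-1.2,0,13,0,255,-1.2,0,14.5,0,255,-1.2,0,15.5,0,255,-1.2,0,16,0,255,-1.2,0,16,0,255]'
python3 q.py
```

```text
clock: 29.55
ee_pos: [568.5, 86.4, 32.9]
orientation: [0.0, -0.597, 0.802, -0.0]
wrist_force: [-0.9, 0.0, -1.3]
gripper_width: 19.4
29.55 [568.48  86.35  32.87] [-0.86  0.01 -1.33] [-40.09  13.23]
```

```bash
python3 -m handwheel '[0,0,1,0,255,0,0,2,0,255,0,0,2.6,0,255,0,0,2.6,0,255,0,0,2.6,0,180,0,0,2.6,0,140,0,0,2.6,0,110,0,0,2.6,0,110,0,0,2.6,0,110,0,0,2.6,0,110]'
python3 - <<'E'
from h import *
im=vision.read_camera("wrist")[:,:,::-1]; cv2.imwrite("pics/w9.png",im)
E
python3 q.py
```

```text
clock: 30.8
ee_pos: [568.5, 86.4, 30.2]
orientation: [-0.0, -0.598, 0.802, 0.0]
wrist_force: [-0.2, -0.7, -0.4]
gripper_width: 48.6
30.85 [568.46  86.34  30.24] [ 0.54 -0.07  0.03] [-40.01  13.05]
```

View pics/w9.png

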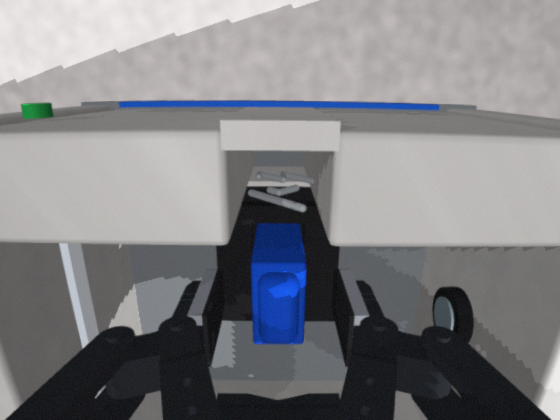

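```bash
python3 -m handwheel '[0,0,-40,0,110,0,0,-100,0,110,0,0,-160,0,150,0,0,-212,0,255,-50,0,-220,0,255,-110,0,-220,0,255,-165,0,-220,0,255,-175,0,-220,0,255,-175,0,-190,0,255,-175,0,-160,0,255]'
python3 - <<'E'
from h import *
im=vision.read_camera("wrist")[:,:,::-1]; cv2.imwrite("pics/w10.png",im)
im=vision.read_camera("side")[:,:,::-1]; cv2.imwrite("pics/s10.png",im)
E
python3 q.py
```

```text
clock: 32.1
ee_pos: [618.3, 253.7, 189.7]
orientation: [0.0, -0.597, 0.802, 0.0]
wrist_force: [-0.0, 0.5, -1.1]
gripper_width: 0.0
32.2 [616.15 252.33 186.08] [ 0.17 -0.05 -0.29] [-45.28  19.13]
```

View pics/w10.png

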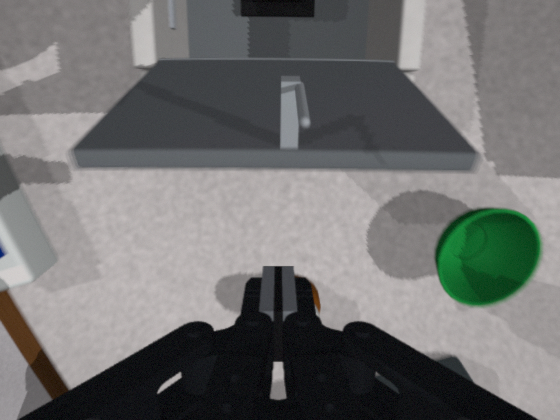

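View pics/s10.png

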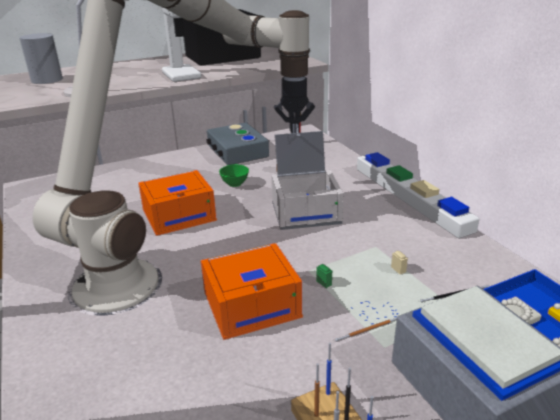

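```bash
python3 -m handwheel '[20,0,-14,0,255,36,0,-14,0,255,45,0,-14,0,255,54,0,-14,0,255,63,0,-14,0,255,72,0,-14,0,255,81,0,-14,0,255,90,0,-14,0,255,99,0,-14,0,255,108,0,-14,0,255]' 60
python3 q.py
```

```text
clock: 33.45
ee_pos: [587.0, 149.9, 203.4]
orientation: [-0.001, -0.597, 0.802, 0.0]
wrist_force: [0.8, 3.7, -1.5]
gripper_width: -0.2
33.45 [587.02 149.93 203.36] [ 0.84  3.74 -1.49] [-38.78  17.9 ]
```

```bash
python3 -m handwheel '[11.9,0,1,0,255,21.7,0,1.7,0,255,31,0,6,0,255,39.9,0,11,0,255,48.3,0,17,0,255,56.1,0,23.6,0,255,63.3,0,30.9,0,255,69.9,0,38.8,0,255,75.6,0,47.3,0,255,80.6,0,56.2,0,255]'
python3 - <<'E'
from h import *
im=vision.read_camera("wrist")[:,:,::-1]; cv2.imwrite("pics/w11.png",im)
E
python3 q.py
```

```text
clock: 34.7
ee_pos: [564.5, 72.7, 147.5]
orientation: [-0.0, -0.598, 0.802, -0.0]
wrist_force: [0.1, -0.8, 3.9]
gripper_width: -0.1
34.75 [563.71  72.33 146.06] [1.   0.11 1.44] [-36.99  16.67]
```

View pics/w11.png

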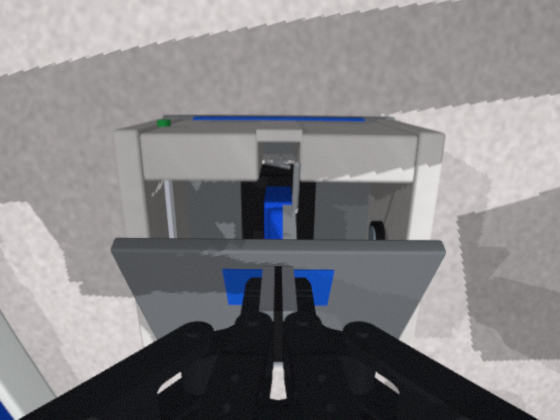

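```bash
python3 -m handwheel '[4,0,8,0,255,7,0,16.8,0,255,9.3,0,25.5,0,255,10.7,0,33,0,255,12,0,38,0,255,13.5,0,41,0,255,15,0,42.5,0,255,16.5,0,44,0,255,17.6,0,45,0,255,17.6,0,45.5,0,255]'
python3 q.py
```

```text
clock: 36.0
ee_pos: [560.0, 56.5, 102.8]
orientation: [0.001, -0.598, 0.802, -0.0]
wrist_force: [1.3, 1.7, 2.9]
gripper_width: 0.0
36.0 [560.03  56.51 102.79] [1.3  1.69 2.9 ] [-35.06  13.34]
```

```bash
python3 -m handwheel '[1.4,0,1.2,0,255,1.4,0,2.4,0,255,1.4,0,3.6,0,255,1.4,0,4.8,0,255,1.4,0,6,0,255,1.4,0,7.2,0,255,1.4,0,8.4,0,255,1.4,0,9.6,0,255,1.4,0,10.8,0,255,1.4,0,12,0,255]'
python3 q.py
```

```text
clock: 37.25
ee_pos: [559.3, 55.1, 90.7]
orientation: [0.0, -0.598, 0.802, -0.0]
wrist_force: [0.9, -0.8, 3.9]
gripper_width: 0.0
37.25 [559.27  55.09  90.66] [ 0.95 -0.76  3.93] [-34.37  12.54]
```

Next I press down to about z = 89, then in small steps to the end of stroke found earlier (stop near 88.4).

```bash
python3 -m handwheel '[0,0,0.8,0,255,0,0,1.4,0,255,0,0,1.9,0,255,0,0,1.9,0,255,0,0,1.9,0,255,0,0,1.9,0,255,0,0,1.9,0,255,0,0,1.9,0,255,0,0,1.9,0,255,0,0,1.9,0,255]' >/dev/null
python3 q.py
```

```text
38.5 [559.28  55.18  88.71] [ 3.18 -1.38  4.58] [-34.37  11.86]
```

```bash
python3 -m handwheel '[0,0,0.3,0,255,0,0,0.6,0,255,0,0,0.7,0,255,0,0,0.7,0,255,0,0,0.7,0,255,0,0,0.7,0,255,0,0,0.7,0,255,0,0,0.7,0,255,0,0,0.7,0,255,0,0,0.7,0,255]' >/dev/null
python3 q.py
```

```text
39.75 [559.34  55.2   88.33] [2.35 0.26 6.43] [-33.55  11.62]
```

```bash
python3 -m handwheel '[0,0,0.3,0,255,0,0,0.6,0,255,0,0,0.7,0,255,0,0,0.7,0,255,0,0,0.7,0,255,0,0,0.7,0,255,0,0,0.7,0,255,0,0,0.7,0,255,0,0,0.7,0,255,0,0,0.7,0,255]' >/dev/null
python3 q.py
```

```text
41.0 [559.36  55.22  87.95] [1.76 1.01 7.48] [-32.66  11.41]
```

```bash
python3 -m handwheel '[0,0,0.3,0,255,0,0,0.6,0,255,0,0,0.6,0,255,0,0,0.6,0,255,0,0,0.6,0,255,0,0,0.6,0,255,0,0,0.6,0,255,0,0,0.6,0,255,0,0,0.6,0,255,0,0,0.6,0,255]' >/dev/null
python3 q.py
```

```text
42.25 [559.37  55.23  87.61] [ 1.14 -0.19  8.63] [-31.94  11.24]
```

```bash
python3 -m handwheel '[0,0,0.3,0,255,0,0,0.6,0,255,0,0,0.6,0,255,0,0,0.6,0,255,0,0,0.6,0,255,0,0,0.6,0,255,0,0,0.6,0,255,0,0,0.6,0,255,0,0,0.6,0,255,0,0,0.6,0,255]' >/dev/null
python3 q.py
```

```text
43.5 [559.43  55.27  87.28] [ 0.58  1.31 10.1 ] [-31.3   11.09]
```

10.1 N at the end of stroke. Letting up slowly, then backing away.

```bash
python3 -m handwheel '[0,0,-2,0,255,0,0,-5,0,255,0,0,-8,0,255,0,0,-11,0,255,0,0,-14,0,255,0,0,-18,0,255,0,0,-40,0,255,10,0,-90,0,255,60,0,-110,0,255,110,0,-110,0,255]' >/dev/null
python3 -m handwheel '[60,0,0,0,255,120,0,0,0,255,120,0,0,0,255,120,0,0,0,255,120,0,0,0,255,120,0,0,0,255,120,0,0,0,255,120,0,0,0,255,120,0,0,0,255,120,0,0,0,255]'
python3 - <<'E'
from h import *
t=vision.read_camera("top")[:,:,::-1]; sd=vision.read_camera("side")[:,:,::-1]
cv2.imwrite("pics/t12.png",t)
cv2.imwrite("pics/s12.png",cv2.resize(sd[100:300,230:470],None,fx=3,fy=3,interpolation=cv2.INTER_CUBIC))
E
python3 q.py
```

```text
clock: 46.0
ee_pos: [493.4, -165.3, 196.1]
orientation: [0.0, -0.598, 0.802, -0.0]
wrist_force: [-0.5, 0.3, 0.1]
gripper_width: 0.1
46.1 [ 493.36 -165.33  196.06] [-0.6  -0.44  0.18] [-30.17  17.43]
```

View pics/t12.png

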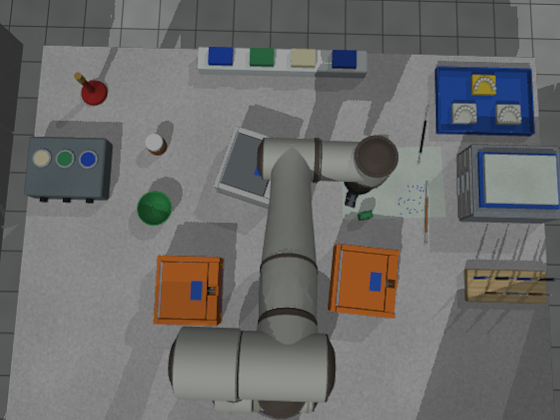

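View pics/s12.png

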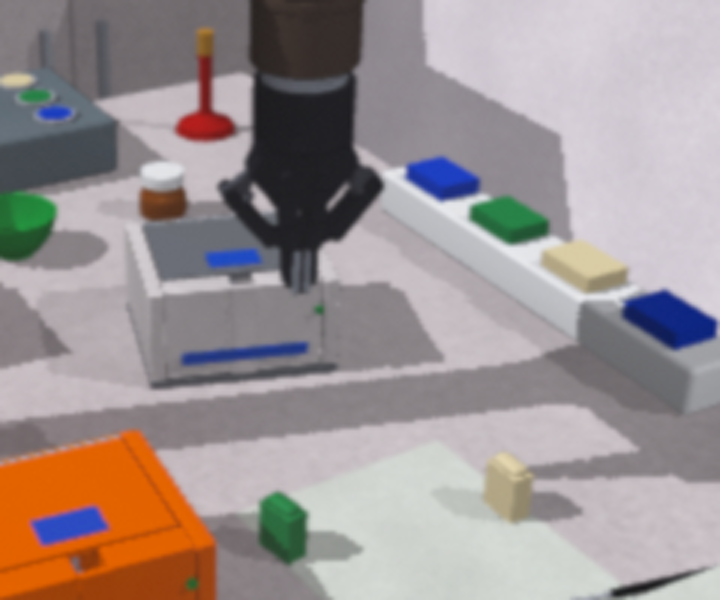

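The hatch has stayed shut and flush (pad at crop px (233,258)). The ivory and green blocks stand untouched, and the arm is clear. Handing in.

```bash
python3 -c "
from workcell import ticket
print(ticket.hand_in())"
```

```text
the job is handed in; nothing more can be done
None
```

The job is done and handed in at about 46 s. The blue block stands in the nest, and the hatch is shut, latched and flush.

- **Opening:** I pressed the hatch to its end of stroke, reached at a tip height of about 88 mm. The last reading was 8.7 N; I then pushed 0.6 mm deeper and let up without reading the force at the deepest point. The hatch sprang open.
- **Block:** I set the blue block from the mat into the nest and saw it upright there after release, and again in a wrist view while the hatch was half shut.
- **Closing:** I swung the hatch shut from its outer face and pressed to the same end of stroke, reading 10.1 N. After letting up it stayed shut for the roughly 2 s I watched.
- **Last checks:** In the final pictures the ivory and green blocks, jar, bowl and both carvers look where they were, and the arm touches nothing. I judged this by eye and did not measure them again.
- **Disagreement:** The wrist camera put the held block's underside about 6 mm lower than the side camera did. I went with the side view and shifted the block about 1 mm before lowering it, and it went in without contact force.

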